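# Release the tilt-out bin with a dowel

### The arm

A 6-joint arm with a two-finger parallel gripper is mounted at the origin on the work surface. World frame = base frame: x ahead of the robot, y to its left, z up, the work surface at z = 0. Lengths are in m, angles in rad, forces in N, time in s.
With the tool pointing down it reaches from about 0.425 to 0.95 m from the base axis. Payload 3.5 kg.
Tool frame: the origin (TCP) lies midway between the tips of the shut fingers; the grasp point (between the pads) lies 19 mm behind it; z points along the fingers, y is the line along which they close (so a half turn about z gives the same grasp; the last joint's range is limited). The gripper opens to 85 mm and grips with 20 to 120 N. Pads are 22 mm wide; open, the fingers measure 114 mm over their backs; the gripper's body (76 mm by 85 mm) begins 54 mm behind the grasp point. The pads swing forward as they close: fully open they stand 13 mm farther back than shut.
Start: joints at [1.009, 0.286, 1.577, -0, 1.279, -0.15], TCP at [0.27, 0.619, 0.209] pointing down, gripper open.
Joint ranges: [-2.77, 2.77], [-0.9, 2.22], [0.21, 2.48], [-1.53, 4.67], [0.24, 2.81], [-2.84, 2.84]. Speed limits (rad/s): [2.79, 2.79, 3.14, 3.14, 3.14, 3.14].

### API

Orientations are given as a unit quaternion [x, y, z, w].
In Python, from plant import get_state, read_camera, ctrl gives the robot as it stands.
- The arm moves only by the shell command python3 -m crank 'ROWS' [FORCE]. ROWS is JSON, a list of rows, each a list of 3 entries, a list of its own where there are three numbers: the shift along the tool's x, y, z in mm, then the turn about the tool's z in degrees, then the closure in counts, from 0 (fully open) to 255 (shut). In form: [[[tx, ty, tz], yaw, claw], ...]. A call has 1 to 10 rows; each row is the pose to reach, as a shift and turn from the pose commanded when the call began, along the tool's axes at that moment; what a row does not reach only later rows make up. A row lasts 1/10 s, in which the tool goes at most 50 mm and 8.59 degrees, less where a joint would pass 70% of its speed; a pose out of reach is approached as far as the arm can. A call with a gripper value outside its range is refused whole. The fingers move at their own pace and stop on an object; FORCE is the grip in N (left out, the last holds). Time passes only in rows, so rows that repeat a pose let the fingers close. It gives the time, the measured TCP pose, the force, the opening and the grip force at its end, in the units of the state.
- get_state(): the state, without advancing time (a new reading comes with each control period).
- read_camera(name): name is "scene" or "top"; returns a dict with "frame" (420x560x3 uint8, blue, green, red), "range_z" (420x560 float32, m along the optical axis (not along the pixel's ray), 0 where there is no reading), "vfov" (degrees; the focal length in pixels is half the picture's height over the tangent of half this angle, whatever the lens; pixels are square), "cx", "cy" (the principal point, pixels), "origin" and "orientation" of the camera in the world. Camera axes: x right, y down, z forward; pixel columns grow to the right and rows downward; lengths in m; the calibration is good to about 2 mm. A picture is of the moment at which its call begins.
- ctrl.sign_off(): hands the job in; it is judged then, once.
The state is a dict: "time": time; "qpos": joint angles; "dq": joint speeds; "joint_efforts": joint torques, N m; "eef_pos": TCP position; "tcp_rot": TCP orientation; "contact_force": force on the tool from outside, world axes, zero at the start; "wrist_torque": the same for the moment, N m; "opening": opening from 0.0 (shut) to 1.0 (fully open); "finger_force": force on a finger pad.
Only numpy, scipy, OpenCV 4.12 (cv2) and the standard library are available. Lean on these libraries where they do the work, as an engineer would, in place of code of your own. Each camera call takes 0.05 s, during which the arm holds its last target. There are 200 camera calls.

### The job

The white tilt-out bin is held nearly shut by a spring catch under the round hole in its top. Take the slim wooden dowel from its stand, push the catch straight down through the hole with it until the bin tips wide open, then stand the dowel in the empty ceramic cup and let go, leaving the cup upright and the bin open.

Things in the scene. Friction and masses are not known exactly. Their poses are not given: they have to be found in the camera images.
- dowel_center (a point): Centre of the loose slim wooden dowel, 12 mm thick, 170 mm long, about 14 g; z along it. It stands upright in a 15 mm socket, 42 mm deep, in a fixed white ceramic block 60 x 60 x 50 mm high; foot 8 mm, centre 93 mm, top 178 mm above the shelf. A like block holds a short stout rod (36 mm thick, 110 mm long) that does not fit the hole.
- catch_hole (a point): Centre of the 32 mm round hole in the unit's top, on its upper face, 150 mm above the shelf; z up, x to the bin's front. 25 mm below that face lies the catch's flat grey pad (32 x 40 mm). It moves straight down up to 26 mm against 2.5 N rising to 5.6 N; 11 mm frees the bin. A dowel foot 43 mm below the face does it surely. The pad springs back; the bin stays open.
- tilt_bin (a joint): Tilt of the white bin, rad: 0 shut, about 0.05 while caught (slightly open), 0.55 fully open. Once freed, a spring tips it open, away from the robot, within a second. It fills the front half of the fixed white plastic unit (130 x 210 mm, hole mid-width, 33 mm behind its middle); four clothespins on its front rim reach 185 mm above the shelf.
- cup_rim (a point): Centre of the mouth of the loose, empty white ceramic toothbrush cup, z up: 105 mm high, rim 66 mm across outside, wall 4 mm, about 0.3 kg, standing on the shelf. A dowel let go in it leans against the rim.

How it is judged:
On the way, in this order (a step that is already met when the one before it is completed fails the run):
1. the dowel goes down through the hole and pushes the catch (z of dowel_center in the frame of catch_hole below 0.057 m and horizontal distance between dowel_center and catch_hole below 0.035 m and angle between dowel_center's own z axis and vertical below 0.4 rad), for 0.02 s.
2. the bin tips wide open (value of joint tilt_bin above 0.42 rad), for 0.1 s.
At the end, for the whole second after the job is handed in: The bin is open (more than 0.42 rad) and the dowel stands in the cup, foot on its floor and leaning less than 45 degrees, its centre within 35 mm of the cup's axis; the cup stands upright on the shelf (within 8 degrees) (value of joint tilt_bin above 0.42 rad and horizontal distance between dowel_center and cup_rim below 0.035 m and z of dowel_center in the frame of cup_rim between -0.05 and 0.008 m and angle between dowel_center's own z axis and vertical below 0.8 rad and angle between cup_rim's own z axis and vertical below 0.15 rad and height (world z) of cup_rim below 0.12 m); the robot touches nothing.
It fails at once if the cup is knocked over (angle between cup_rim's own z axis and vertical above 0.7 rad).
It also fails if it takes over 54 s, if anything falls off the work surface, if the arm or the gripper's body presses on something with over 40 N, if the wrist force passes 120 N, or if a joint passes its speed limit or range.

## Working session

There is one attempt and no reset: what is moved stays moved. The work goes in short steps, Python scripts to look and compute and a shell command to move; the robot and the scene stay as the last step left them, time stands still between calls to the robot, and variables do not carry over. Pictures are saved under pics/ and viewed, at most 10 in all, crops included, and the job is handed in when it is done.

```bash
mkdir -p pics; ls
cat > h.py <<'E'
import numpy as np, cv2
from plant import get_state, read_camera, ctrl
from scipy.spatial.transform import Rotation as R
def cam(n):
    c=read_camera(n); c['f']=c['frame'].shape[0]/2/np.tan(np.radians(c['vfov'])/2)
    c['R']=R.from_quat(c['orientation']).as_matrix(); c['o']=np.array(c['origin']); return c
def ray(c,u,v):
    return c['R']@np.array([(u-c['cx'])/c['f'],(v-c['cy'])/c['f'],1])
def onz(c,u,v,z):
    d=ray(c,u,v); return c['o']+d*(z-c['o'][2])/d[2]
def cloud(c):
    v,u=np.mgrid[0:420,0:560]; r=c['range_z']
    p=np.stack([(u-c['cx'])/c['f']*r,(v-c['cy'])/c['f']*r,r],-1)
    p=p@c['R'].T+c['o']; p[r==0]=np.nan; return p
E
python3 - <<'E'
from h import *
for n in('scene','top'):
    c=cam(n); cv2.imwrite(f'pics/{n}1.png',c['frame']); print(n,c['o'],c['R'].round(3).tolist(),c['f'],c['cx'],c['cy'],c['vfov'])
    np.save(f'{n}1.npy',cloud(c))
s=get_state();print(s)
E
```

```text
pics
scene [ 1.2255506  -0.2736034   0.69493564] [[0.346, 0.579, -0.738], [0.938, -0.213, 0.272], [0.001, -0.787, -0.617]] 476.97379448661513 284.3798883745676 204.94049960624392 47.525460657664816
top [ 0.43254611 -0.00303633  1.35878478] [[0.015, -0.994, 0.109], [-1.0, -0.017, -0.012], [0.014, -0.108, -0.994]] 511.440859766509 278.9468520113512 207.47053858640436 44.64656330065889
{'time': 0.1, 'qpos': array([ 1.00904782e+00,  2.87085316e-01,  1.57804829e+00,  3.93518258e-05,
        1.27863054e+00, -1.50003200e-01]), 'dq': array([-3.62432646e-05,  2.31181168e-04, -4.54092019e-03,  2.82874961e-04,
        1.79258316e-03,  2.79097272e-04]), 'joint_efforts': array([ 3.25172141e-04, -4.07292652e+01, -2.93699992e+01, -9.92251717e-05,
        3.36793251e-03, -2.95069526e-06]), 'eef_pos': array([0.26975453, 0.61804157, 0.2081705 ]), 'tcp_rot': array([ 2.04426911e-01,  9.78881228e-01, -1.01115181e-03, -3.95941869e-04]), 'contact_force': array([-0.30148517,  1.10367564, -0.24074325]), 'wrist_torque': array([-0.02878573, -0.03581061, -0.00676201]), 'finger_force': 0.0, 'opening': 1.0004954192274023}
```

View pics/scene1.png

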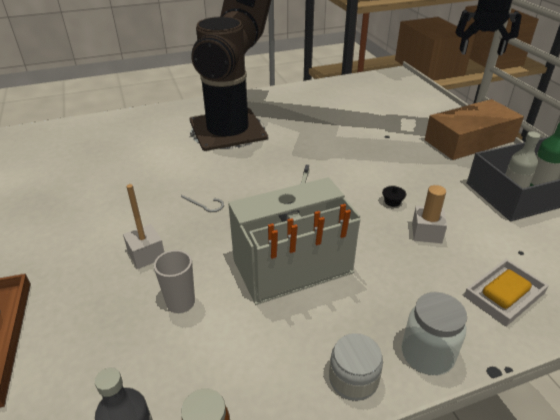

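View pics/top1.png

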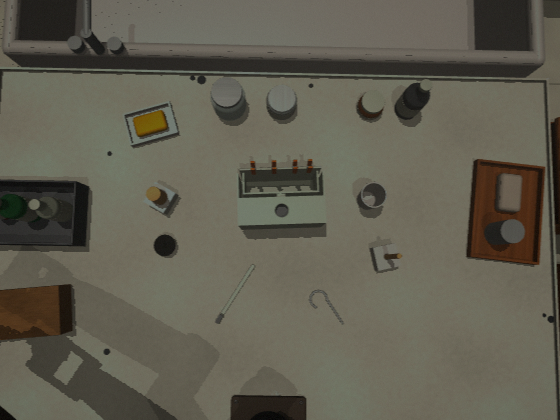

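The scene view shows the dowel (top at 132,187), the cup rim (175,266) and the hole (287,199). The top view shows the dowel top (398,256), its block (385,257), the cup (372,195) and the hole (281,210).

Run:
```python
from h import *
T=cam('top');S=cam('scene')
def blob(m,u0,u1,v0,v1):
    k=np.zeros_like(m);k[v0:v1,u0:u1]=m[v0:v1,u0:u1]
    v,u=np.nonzero(k);return u,v
def masks(c):
    h=cv2.cvtColor(c['frame'],cv2.COLOR_BGR2HSV); return h
hT,hS=masks(T),masks(S)
P=cloud(T);Q=cloud(S)
# dowel
for n,c,h,b,cl in(('T',T,hT,(365,420,235,280),P),('S',S,hS,(115,165,175,250),Q)):
    m=((h[...,1]>110)&(h[...,0]<25)).astype(np.uint8)
    u,v=blob(m,*b); print(n,'dowel px',len(u),u.min(),u.max(),v.min(),v.max())
    if n=='T':
        for k in range(u.min(),u.max()+1): print(k,v[u==k].mean().round(1),len(v[u==k]),end='; ')
        tu=u.max()
        print('\ntop',onz(c,u.max()-1.5,v[u>u.max()-4].mean(),.178),'foot',onz(c,u.min(),v[u<u.min()+3].mean(),.05))
    else:
        print('top',onz(c,u[v<v.min()+3].mean(),v.min()+1.5,.178),'at block',onz(c,u[v>v.max()-2].mean(),v.max()-1,.05))
        p=cl[v,u]; print('cloud',np.nanmedian(p,0),[np.nanmedian(p[abs(p[:,2]-z)<.012],0).round(4) for z in(.08,.12,.16)])
# hole: dark in top
g=cv2.cvtColor(T['frame'],cv2.COLOR_BGR2GRAY)
z=P[...,2]
sub=(slice(198,222),slice(268,296))
m=(z[sub]<.14); v,u=np.nonzero(m);print('hole depth',u.mean()+268,v.mean()+198,len(u),onz(T,u.mean()+268,v.mean()+198,.15))
m=cv2.inRange(g[sub],0,int(np.median(g[sub])*.8)); v,u=np.nonzero(m);print('hole dark',onz(T,u.mean()+268,v.mean()+198,.15),len(u))
# S hole
g2=cv2.cvtColor(S['frame'],cv2.COLOR_BGR2GRAY); s2=g2[190:210,274:302]; print(s2[::2,::2])
# unit top pts
m=(abs(z-.15)<.008); m[:, :225]=0;m[:,340:]=0;m[:150]=0;m[240:]=0
r=cv2.minAreaRect(np.argwhere(m)[:,::-1].astype(np.float32));print('unit top',[onz(T,*p,.15)[:2].round(4) for p in cv2.boxPoints(r)],z[215,250])
# cup
m=(abs(P[...,2]-.105)<.012);m[:,:350]=0;m[:,395:]=0;m[:170]=0;m[225:]=0
pts=np.argwhere(m)[:,::-1].astype(np.float32); (cu,cv_),r=cv2.minEnclosingCircle(pts);print('cup T',onz(T,cu,cv_,.105),r,len(pts), onz(T,cu+r,cv_,.105))
m=(abs(Q[...,2]-.105)<.007);m[:,:150]=0;m[:,205:]=0;m[:240]=0;m[300:]=0
p=Q[m];print('cup S',(p.min(0)+p.max(0))/2,p.max(0)-p.min(0))
# block tops
m=(abs(P[...,2]-.05)<.008);m[:,:360]=0;m[:,415:]=0;m[:235]=0;m[280:]=0
r=cv2.minAreaRect(np.argwhere(m)[:,::-1].astype(np.float32));print('block',onz(T,*r[0],.05),r)
b=[onz(T,*p,.05)[:2].round(4) for p in cv2.boxPoints(r)];print(b)
a=cv2.resize(T['frame'][180:285,225:415],None,fx=4,fy=4,interpolation=cv2.INTER_CUBIC);cv2.imwrite('pics/c.png',a)
```

```text
T dowel px 64 385 401 254 258
385 256.0 3; 386 256.5 4; 387 256.5 4; 388 256.5 4; 389 256.5 4; 390 256.5 4; 391 256.5 4; 392 256.0 3; 393 255.5 4; 394 255.5 4; 395 255.5 4; 396 255.5 4; 397 255.5 4; 398 255.5 4; 399 255.5 4; 400 255.5 4; 401 255.5 2; 
top [ 0.45480844 -0.29749627  0.178     ] foot [ 0.45444125 -0.29221977  0.05      ]
S dowel px 259 127 144 185 239
top [ 0.45662427 -0.29543334  0.178     ] at block [ 0.45606702 -0.29631846  0.05      ]
cloud [ 0.45840597 -0.29526446  0.1206888 ] [array([ 0.4585, -0.2956,  0.0799]), array([ 0.4582, -0.2955,  0.1207]), array([ 0.4584, -0.2951,  0.1603])]
hole depth 280.84057971014494 210.02898550724638 138 [ 0.55853702 -0.02264269  0.15      ]
hole dark [ 0.55892911 -0.02384332  0.15      ] 158
[[166 163 161 160 158 158 159 159 159 159 160 159 159 159]
 [159 158 160 159 159 158 157 158 158 160 159 159 159 159]
 [159 159 159 153 135 120 113 115 125 141 158 159 159 159]
 [159 159 151 105  90  87  84  85  84  87 129 159 159 159]
 [159 159 126  83  83  84  83  84  83  83  87 154 159 159]
 [159 159 135  85  85  84  85  84  84  83  97 156 159 159]
 [159 160 156 115  90  85  85  75  71  94 142 159 159 158]
 [158 159 160 158 154 135 135 134 140 156 159 159 159 159]
 [159 159 158 159 159 159 159 159 159 160 159 158 157 143]
 [160 159 159 159 159 159 159 159 157 152 138 119 104  94]]
unit top [array([0.6624, 0.0884]), array([ 0.673 , -0.1236]), array([ 0.5302, -0.1289]), array([0.5201, 0.0805])] 0.1469905054616194
cup T [ 0.60532341 -0.25083354  0.105     ] 13.391077995300293 181 [ 0.60590123 -0.28413384  0.105     ]
cup S [ 0.60530107 -0.25165156  0.10393178] [0.06711005 0.06472004 0.01177109]
block [ 0.45419445 -0.29383166  0.05      ] ((385.6297302246094, 256.4705505371094), (23.802104949951172, 24.24534797668457), 77.19573211669922)
[array([ 0.4763, -0.2569]), array([ 0.491 , -0.3177]), array([ 0.4321, -0.3307]), array([ 0.4176, -0.2701])]
```

View pics/c.png

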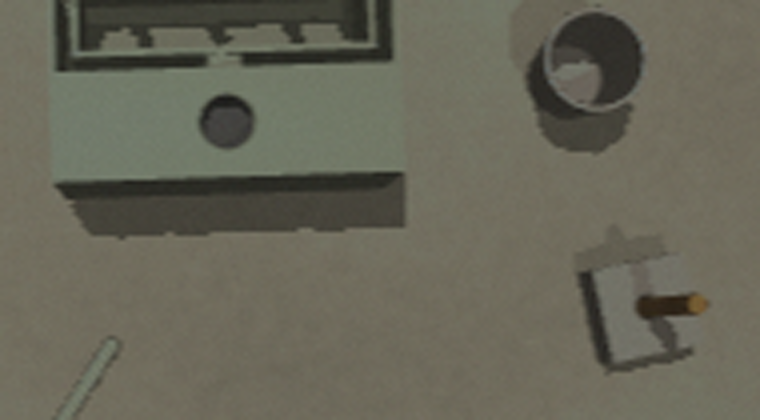

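The dowel is at about (0.456,-0.2955), the cup at (0.605,-0.251) and the hole at (0.559,-0.023). I'll swing around the base to get there, well above everything.

```bash
cat >> h.py <<'E'
def go(x,y,z):
    s=get_state(); M=R.from_quat(s['tcp_rot']).as_matrix(); print('t',s['time'],'tool delta mm',(M.T@(np.array([x,y,z])-s['eef_pos'])*1000).round(1),'tcp',s['eef_pos'].round(4),'tilt',np.degrees(np.arccos(-M[2,2])).round(2),'F',s['contact_force'].round(1))
E
python3 -m crank '[[[-358,-245,-110],0,0],[[-358,-245,-110],0,0],[[-358,-245,-110],0,0],[[-358,-245,-110],0,0],[[-358,-245,-110],0,0],[[-358,-245,-110],0,0],[[-358,-245,-110],0,0],[[-358,-245,-110],0,0],[[-358,-245,-110],0,0],[[-358,-245,-110],0,0]]' 40
python3 -c "
from h import *
go(.456,-.2955,.31)"
```

```text
time: 1.2
eef_pos: [0.5033, 0.2466, 0.3214]
tcp_rot: [0.208, 0.978, 0.0, 0.002]
contact_force: [0.1, 0.1, -0.2]
opening: 0.998
finger_force: 0.0
t 1.2 tool delta mm [-177.  -514.5   11.6] tcp [0.5033 0.2466 0.3214] tilt 0.24 F [ 0.1  0.1 -0.2]
```

```bash
python3 -m crank '[[[-177,-515,12],0,0],[[-177,-515,12],0,0],[[-177,-515,12],0,0],[[-177,-515,12],0,0],[[-177,-515,12],0,0],[[-177,-515,12],0,0],[[-177,-515,12],0,0],[[-177,-515,12],0,0],[[-177,-515,12],0,0],[[-177,-515,12],0,0]]' >/dev/null
python3 -c "
from h import *
go(.456,-.2955,.25)"
```

```text
t 2.2 tool delta mm [-15.6 -44.4  58.1] tcp [ 0.4594 -0.2486  0.3081] tilt 0.03 F [ 0.3  0.6 -0.2]
```

```bash
python3 -m crank '[[[-16,-44,30],0,0],[[-16,-44,58],0,0],[[-16,-44,58],0,0],[[-16,-44,58],0,0]]' >/dev/null
python3 - <<'E'
from h import *
go(.456,-.2955,.119)
for n,(u0,u1,v0,v1) in(('scene',(60,260,90,240)),('top',(310,510,180,330))):
    c=cam(n);cv2.imwrite(f'pics/{n}2.png',cv2.resize(c['frame'][v0:v1,u0:u1],None,fx=3,fy=3))
a=np.hstack([cv2.imread('pics/scene2.png'),cv2.imread('pics/top2.png')]);cv2.imwrite('pics/two2.png',cv2.resize(a,(800,300)))
E
```

```text
t 2.6 tool delta mm [ -0.4  -2.6 130.9] tcp [ 0.4568 -0.2932  0.2499] tilt 0.13 F [-0.4 -0.2  0.7]
```

View pics/two2.png

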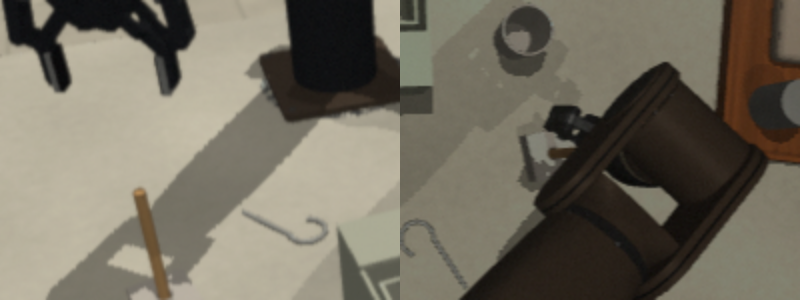

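The open fingers straddle the dowel axis: fingertips at crop pixels (55,80) and (167,85), dowel top at (140,190). Descending now.

```bash
python3 -m crank '[[[0,-2,30],0,0],[[0,-2,65],0,0],[[0,-2,100],0,0],[[0,-2,125],0,0],[[0,-2,131],0,0],[[0,-2,131],0,0],[[0,-2,131],0,0]]' 40
python3 - <<'E'
from h import *
go(.456,-.2955,.119)
for n,(u0,u1,v0,v1) in(('scene',(80,220,140,280)),('top',(330,470,190,330))):
    c=cam(n);cv2.imwrite(f'pics/{n}3.png',cv2.resize(c['frame'][v0:v1,u0:u1],(400,400)))
cv2.imwrite('pics/two3.png',np.hstack([cv2.imread('pics/scene3.png'),cv2.imread('pics/top3.png')]))
E
```

```text
time: 3.4
eef_pos: [0.4576, -0.2968, 0.1221]
tcp_rot: [0.204, 0.979, -0.001, 0.002]
contact_force: [0.6, -0.5, -0.1]
opening: 0.997
finger_force: 0.0
t 3.4 tool delta mm [2.  0.6 3.1] tcp [ 0.4576 -0.2968  0.1221] tilt 0.26 F [ 0.6 -0.5 -0.1]
```

View pics/two3.png

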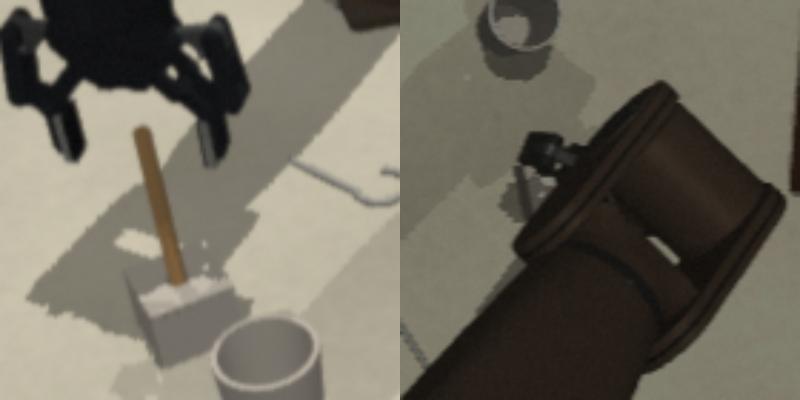

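The dowel stands midway between the open fingers (scene crop 150,150 between fingertips 70,160 and 215,165). Closing.

```bash
python3 -m crank '[[[0,0,2],0,120],[[0,0,2],0,255],[[0,0,2],0,255],[[0,0,2],0,255],[[0,0,2],0,255],[[0,0,2],0,255],[[0,0,2],0,255],[[0,0,2],0,255],[[0,0,2],0,255]]' 60
python3 -m crank '[[[0,0,-15],0,255],[[0,0,-45],0,255],[[0,0,-90],0,255],[[0,0,-135],0,255],[[0,0,-150],0,255],[[0,0,-150],0,255],[[0,0,-150],0,255]]' 60
python3 - <<'E'
from h import *
go(.456,-.2955,.119)
c=cam('scene');h=cv2.cvtColor(c['frame'],cv2.COLOR_BGR2HSV)
cv2.imwrite('pics/s4.png',cv2.resize(c['frame'][30:270,20:300],None,fx=2.5,fy=2.5))
P=cloud(c);m=(h[...,1]>110)&(h[...,0]<25);m[260:]=0;m[:,200:]=0;m[:50]=0;m[:,:90]=0
p=P[m];p=p[(abs(p[:,0]-.457)<.05)&(abs(p[:,1]+.296)<.05)]
print(len(p),p[:,2].min(),p[:,2].max())
for z in np.arange(.16,.36,.02):
    q=p[abs(p[:,2]-z)<.01]
    if len(q): print(z.round(2),np.median(q,0).round(4))
E
```

```text
time: 4.4
eef_pos: [0.4562, -0.2962, 0.1175]
tcp_rot: [0.204, 0.979, -0.0, 0.0]
contact_force: [-0.9, -1.1, 0.7]
opening: 0.128
finger_force: 58.4
time: 5.1
eef_pos: [0.4556, -0.2956, 0.2663]
tcp_rot: [0.204, 0.979, 0.0, -0.001]
contact_force: [-0.1, -0.4, -0.6]
opening: 0.122
finger_force: 58.4
t 5.1 tool delta mm [-6.000e-01  1.000e-01  1.473e+02] tcp [ 0.4556 -0.2956  0.2663] tilt 0.1 F [-0.1 -0.4 -0.6]
400 0.16066410264068798 0.32897947411489875
0.16 [ 0.4574 -0.2941  0.166 ]
0.18 [ 0.4579 -0.2949  0.1799]
0.2 [ 0.4577 -0.295   0.2001]
0.22 [ 0.458  -0.2947  0.2203]
0.24 [ 0.458  -0.2948  0.24  ]
0.26 [ 0.4583 -0.2952  0.2605]
0.28 [ 0.4575 -0.2956  0.2798]
0.3 [ 0.4568 -0.2985  0.3009]
0.32 [ 0.4567 -0.2981  0.3214]
```

View pics/s4.png

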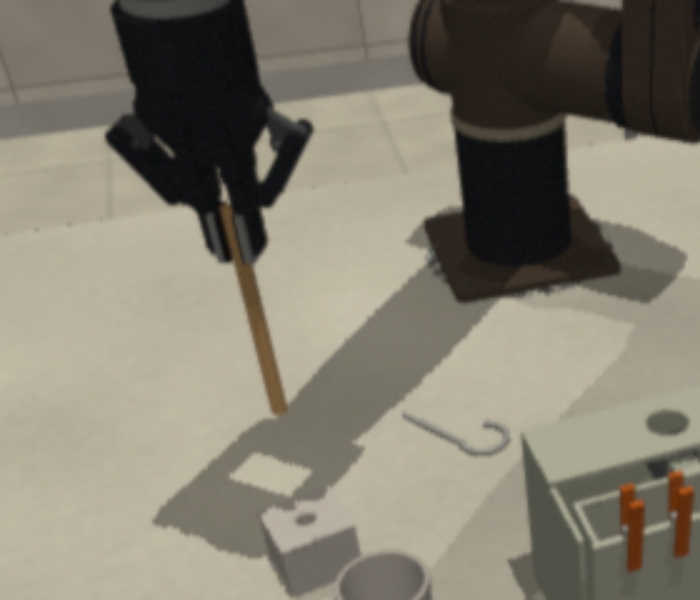

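The dowel is held upright at crop (225–280, 205–410), clear of its block.

Run:
```python
from h import *
go(.559,-.023,.31)
c=cam('scene');g=cv2.cvtColor(c['frame'],cv2.COLOR_BGR2GRAY)[188:208,272:304]
v,u=np.nonzero(g<125);w=v<16;v,u=v[w],u[w];print(len(u),onz(c,(u.min()+u.max())/2+272,(v.min()+v.max())/2+188,.15),onz(c,u.mean()+272,v.mean()+188,.15))
```

```text
t 5.15 tool delta mm [ 14.  291.1 -44.5] tcp [ 0.4552 -0.2952  0.265 ] tilt 0.23 F [ 0.4 -0.2 -0.3]
132 [ 0.55705129 -0.02168711  0.15      ] [ 0.55752228 -0.02265446  0.15      ]
```

```bash
python3 -m crank '[[[4,30,-45],0,255],[[10,80,-45],0,255],[[14,130,-45],0,255],[[14,180,-45],0,255],[[14,230,-45],0,255],[[14,270,-45],0,255],[[14,291,-45],0,255],[[14,291,-45],0,255],[[14,291,-45],0,255],[[14,291,-45],0,255]]' 60 | grep force
python3 - <<'E'
from h import *
go(.558,-.0228,.214)
c=cam('scene');h=cv2.cvtColor(c['frame'],cv2.COLOR_BGR2HSV)
cv2.imwrite('pics/s5.png',cv2.resize(c['frame'][60:270,200:400],None,fx=2.5,fy=2.5))
P=cloud(c);m=(h[...,1]>100)&(h[...,0]<25)
p=P[m];p=p[(abs(p[:,0]-.558)<.04)&(abs(p[:,1]+.023)<.04)&(p[:,2]>.19)]
print(len(p),p[:,2].min(),p[:,2].max())
for z in np.arange(.2,.36,.02):
    q=p[abs(p[:,2]-z)<.01]
    if len(q): print(z.round(2),np.median(q,0).round(4))
E
```

```text
contact_force: [0.6, -0.4, -0.1]
finger_force: 58.5
t 6.2 tool delta mm [ 1.6  1.4 97.2] tcp [ 0.5591 -0.0247  0.3112] tilt 0.13 F [ 0.6 -0.4 -0.1]
556 0.20450220231056482 0.3739565103014408
0.2 [ 0.5611 -0.0254  0.2072]
0.22 [ 0.5608 -0.0269  0.2197]
0.24 [ 0.5605 -0.026   0.2407]
0.26 [ 0.5608 -0.026   0.2599]
0.28 [ 0.5609 -0.0267  0.2795]
0.3 [ 0.5607 -0.0259  0.2992]
0.32 [ 0.5607 -0.0261  0.3202]
0.34 [ 0.5609 -0.0266  0.34  ]
```

View pics/s5.png

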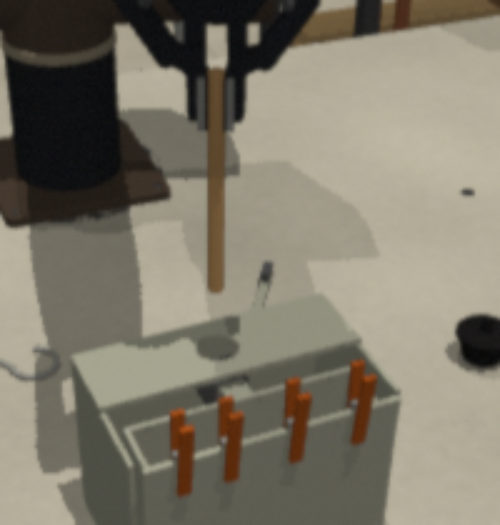

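The dowel hangs upright (crop 215,290 at its foot) just above the hole (215,345). Pushing down.

```bash
python3 -m crank '[[[1,1,30],0,255],[[1,1,50],0,255],[[1,1,65],0,255],[[1,1,75],0,255],[[1,1,82],0,255],[[1,1,89],0,255],[[1,1,96],0,255],[[1,1,98],0,255],[[1,1,98],0,255],[[1,1,98],0,255]]' 60
python3 -m crank '[[[0,0,1],0,255],[[0,0,1],0,255],[[0,0,1],0,255],[[0,0,1],0,255],[[0,0,1],0,255],[[0,0,1],0,255],[[0,0,1],0,255]]' 60
python3 - <<'E'
from h import *
go(.558,-.0228,.214)
c=cam('scene')
cv2.imwrite('pics/s6.png',cv2.resize(c['frame'][60:330,200:400],None,fx=2.2,fy=2.2))
E
```

```text
time: 7.25
eef_pos: [0.5595, -0.0228, 0.2152]
tcp_rot: [0.204, 0.979, -0.0, 0.0]
contact_force: [-1.6, -1.3, 4.0]
opening: 0.122
finger_force: 59.1
time: 7.95
eef_pos: [0.5593, -0.0225, 0.2134]
tcp_rot: [0.204, 0.979, -0.0, 0.0]
contact_force: [-0.9, -2.9, 4.8]
opening: 0.121
finger_force: 59.2
t 7.95 tool delta mm [ 1.1 -0.7 -0.6] tcp [ 0.5593 -0.0225  0.2134] tilt 0.02 F [-0.9 -2.9  4.8]
```

View pics/s6.png

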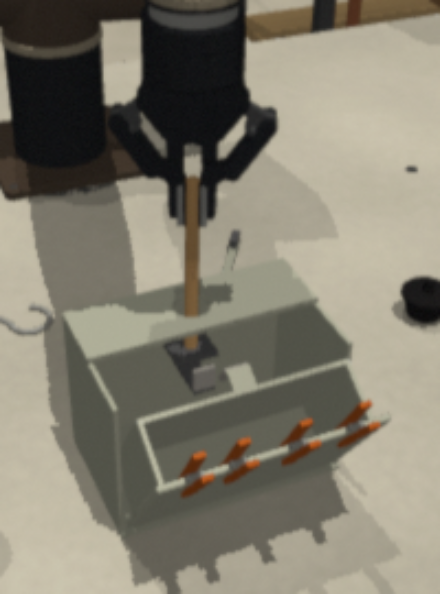

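The bin is wide open, with its clothespin rim at crop (160–385, 415–490). Next I'll withdraw the dowel and go to the cup.

```bash
python3 -m crank '[[[0,0,-20],0,255],[[0,0,-55],0,255],[[0,0,-95],0,255],[[0,0,-98],0,255],[[0,0,-98],0,255]]' 60 | grep force
python3 -c "
from h import *
go(.6055,-.251,.31)"
```

```text
contact_force: [0.0, -0.4, -0.5]
finger_force: 58.6
t 8.5 tool delta mm [-133.6 -191.8    1.6] tcp [ 0.5599 -0.0218  0.3118] tilt 0.17 F [ 0.  -0.4 -0.5]
```

```bash
python3 -m crank '[[[-20,-29,2],0,255],[[-47,-67,2],0,255],[[-75,-107,2],0,255],[[-103,-147,2],0,255],[[-123,-177,2],0,255],[[-134,-192,2],0,255],[[-134,-192,2],0,255],[[-134,-192,2],0,255],[[-134,-192,2],0,255]]' 60 | grep force
python3 - <<'E'
from h import *
go(.6055,-.251,.31)
c=cam('scene');h=cv2.cvtColor(c['frame'],cv2.COLOR_BGR2HSV)
cv2.imwrite('pics/s7.png',cv2.resize(c['frame'][100:330,100:300],None,fx=2.5,fy=2.5))
P=cloud(c);m=(h[...,1]>100)&(h[...,0]<25)
p=P[m];p=p[(abs(p[:,0]-.605)<.04)&(abs(p[:,1]+.251)<.04)&(p[:,2]>.15)]
print(len(p),p[:,2].min(),p[:,2].max())
for z in(.22,.25,.28):
    q=p[abs(p[:,2]-z)<.01]
    if len(q): print(z,np.median(q,0).round(4))
m=(abs(P[...,2]-.105)<.007);m[:,:150]=0;m[:,205:]=0;m[:240]=0;m[300:]=0
p=P[m];print('cup S',(p.min(0)+p.max(0))/2,p.max(0)-p.min(0))
E
```

```text
contact_force: [-0.1, -0.0, 0.7]
finger_force: 58.6
t 9.4 tool delta mm [-0.7 -0.6 -1.1] tcp [ 0.6051 -0.2502  0.3089] tilt 0.08 F [-0.1 -0.   0.7]
602 0.20250994840563197 0.3782590843107958
0.22 [ 0.6073 -0.2497  0.2206]
0.25 [ 0.6077 -0.2497  0.2511]
0.28 [ 0.6076 -0.2497  0.28  ]
cup S [ 0.6059603  -0.25167965  0.10353566] [0.06623629 0.06472235 0.01088983]
```

View pics/s7.png

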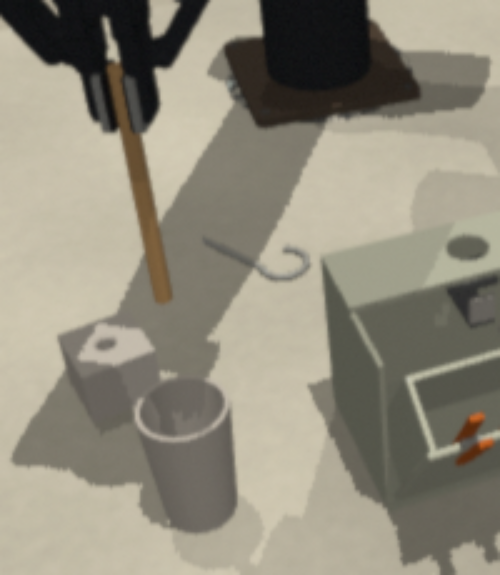

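The dowel foot (crop 163,298) is centred over the upright cup (rim 183,408). Lowering, slowly at the end.

```bash
python3 -m crank '[[[0,0,30],0,255],[[0,0,65],0,255],[[0,0,100],0,255],[[0,0,135],0,255],[[0,0,160],0,255],[[0,0,176],0,255],[[0,0,184],0,255],[[0,0,187],0,255],[[0,0,187],0,255]]' 60
python3 -m crank '[[[0,0,1],0,255],[[0,0,2],0,255],[[0,0,3],0,255],[[0,0,3],0,255]]' 60
```

```text
time: 10.35
eef_pos: [0.6058, -0.2522, 0.1236]
tcp_rot: [0.204, 0.979, -0.0, 0.001]
contact_force: [-0.4, -0.4, -0.3]
opening: 0.121
finger_force: 58.6
time: 10.75
eef_pos: [0.6052, -0.2521, 0.1196]
tcp_rot: [0.204, 0.979, -0.0, 0.0]
contact_force: [0.3, -0.1, -0.5]
opening: 0.121
finger_force: 58.6
```

```bash
python3 -m crank '[[[0,0,1],0,255],[[0,0,2],0,255],[[0,0,3],0,255],[[0,0,3],0,255]]' 60 | grep -E "force|pos"
python3 -m crank '[[[0,0,3],0,215],[[0,0,3],0,200],[[0,0,3],0,180],[[0,0,3],0,150],[[0,0,3],0,120],[[0,0,0],0,80],[[0,0,0],0,40],[[0,0,0],0,0],[[0,0,0],0,0],[[0,0,0],0,0]]' 20
```

```text
eef_pos: [0.605, -0.2519, 0.1161]
contact_force: [-1.1, 0.8, -0.7]
finger_force: 58.6
time: 12.15
eef_pos: [0.6051, -0.252, 0.1163]
tcp_rot: [0.204, 0.979, 0.0, -0.0]
contact_force: [0.7, -0.5, 0.5]
opening: 1.0
finger_force: 0.0
```

```bash
python3 -m crank '[[[0,0,-10],0,0],[[0,0,-25],0,0],[[0,0,-50],0,0],[[0,0,-80],0,0],[[0,0,-115],0,0],[[0,0,-150],0,0],[[0,0,-180],0,0],[[0,0,-180],0,0],[[0,0,-180],0,0],[[0,0,-180],0,0]]' | grep -E "force|pos"
python3 - <<'E'
from h import *
c=cam('scene')
cv2.imwrite('pics/s8.png',cv2.resize(c['frame'][100:330,80:380],None,fx=2.4,fy=2.4))
E
```

```text
eef_pos: [0.6046, -0.2517, 0.2953]
contact_force: [-0.1, 0.1, -0.5]
finger_force: 0.0
```

View pics/s8.png

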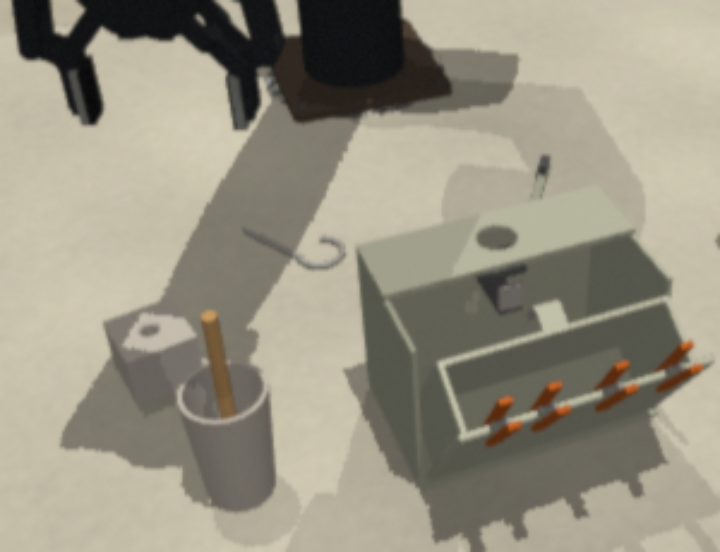

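The dowel stands in the upright cup (top at crop 210,315, rim 225,390), the bin is open and the gripper is clear. I'll let things settle a second, then hand in.

```bash
python3 -m crank '[[[0,0,0],0,0],[[0,0,0],0,0],[[0,0,0],0,0],[[0,0,0],0,0],[[0,0,0],0,0],[[0,0,0],0,0],[[0,0,0],0,0],[[0,0,0],0,0],[[0,0,0],0,0],[[0,0,0],0,0]]' | grep force
python3 - <<'E'
from h import *
c=cam('scene');h=cv2.cvtColor(c['frame'],cv2.COLOR_BGR2HSV)
P=cloud(c);m=(h[...,1]>100)&(h[...,0]<25);p=P[m]
p=p[(np.hypot(p[:,0]-.605,p[:,1]+.251)<.07)&(p[:,2]>.1)&(p[:,2]<.22)]
print(len(p),[np.median(p[abs(p[:,2]-z)<.01],0).round(3) for z in(.12,.14,.16)],p[:,2].max())
if len(p)>50: print(ctrl.sign_off())
E
```

```text
contact_force: [-0.9, 0.1, -0.6]
finger_force: 0.0
226 [array([ 0.607, -0.252,  0.121]), array([ 0.608, -0.251,  0.141]), array([ 0.608, -0.251,  0.16 ])] 0.17790321512972274
the job is handed in; nothing more can be done
None
```

The job is handed in: the dowel opened the bin through the hole and now stands let go in the upright cup, with the bin wide open and the gripper clear, in about 13 of the 54 s; the sign-off returned no verdict.

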